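# Hold the sprung strip tensioner wound for locking

## Robot

A 7-joint arm with a two-finger parallel gripper is mounted at the origin on the work surface; the furniture and walls round the work are solid. World frame = base frame: x ahead of the robot, y to its left, z up, the work surface at z = 0. Lengths are in m, angles in rad, forces in N, time in s.
With the tool pointing down it reaches from about 0.4 to 0.85 m from the base axis. Payload 4.5 kg.
Tool frame: the origin (TCP) lies midway between the tips of the shut fingers; the grasp point (between the pads) lies 19 mm behind it; z points along the fingers, y is the line along which they close (so a half turn about z gives the same grasp; the last joint's range is limited). The gripper opens to 88 mm and grips with 3 to 60 N. Pads are 18 mm wide; open, the fingers measure 123 mm over their backs; the gripper's body (75 mm by 187 mm) begins 45 mm behind the grasp point.
Start: joints at [1.228, 0.689, -0.195, 1.565, 0.157, 0.902, -0.215], TCP at [0.23, -0.581, 0.239] pointing down, gripper open.
Joint ranges: [-3.01, 3.01], [-0.46, 2.08], [-1.47, 1.51], [0.13, 2.56], [-1, 4.14], [0.04, 2.09], [-2.66, 2.66]. Speed limits (rad/s): [2.57, 2.57, 3.14, 3.14, 3.14, 3.14, 3.14].

## Interface

Orientations are given as a unit quaternion [x, y, z, w].
In Python, from plant import r gives the robot as it stands.
- The arm moves only by the tool carry_out, never from a script. Its argument "plan" is a list of rows, each an object with "rot": the turn, a rotation vector about the tool's x, y, z in rad, a list of three; "xyz": the shift along the tool's x, y, z in m, a list of three; "grip": the closure in counts, from 0 (fully open) to 255 (shut). In form: [{"rot": [wx, wy, wz], "xyz": [dx, dy, dz], "grip": grip}, ...]. A call has 1 to 8 rows; each row is the pose to reach, as a shift and turn from the pose commanded when the call began, along the tool's axes at that moment; what a row does not reach only later rows make up. A row lasts 1/12 s, in which the tool goes at most 41.7 mm and 7.16 degrees, less where a joint would pass 70% of its speed; a pose out of reach is approached as far as the arm can. A call with a gripper value outside its range is refused whole. The fingers move at their own pace and stop on an object; "squeeze" is the grip in N (left out, the last holds). Time passes only in rows, so rows that repeat a pose let the fingers close. It gives the time, the measured TCP pose, the force, the opening and the grip force at its end, in the units of the state.
- r.get_state(): the state, without advancing time (a new reading comes with each control period).
- r.snapshot(name): name is "scene" or "top" or "wrist"; returns the picture (384x512x3 uint8, red, green, blue); there is no depth.
- r.camera_params(name): a dict with "fx", "fy", "cx", "cy" (pixels), "position" and "attitude" of the camera in the world; the wrist camera has in their place "hand_eye" (4x4, takes a point from camera to tool coordinates, whose origin is the TCP and whose axes are the flange's). Camera axes: x right, y down, z forward; pixel columns grow to the right and rows downward; lengths in m; the calibration is good to about 2 mm. The wrist camera is an equidistant fisheye: a pixel r from the principal point sees the ray r / f radians off the axis. A picture is of the moment at which its call begins: read the wrist's pose just before it. camera_params takes no time and is no camera call.
- r.finish_job(): hands the job in; it is judged then, once.
The state is a dict: "clock": time; "q": joint angles; "qd": joint speeds; "joint_torque": joint torques, N m; "tool_pos": TCP position; "eef_rot": TCP orientation; "contact_force": force on the tool from outside, world axes, zero at the start; "moment": the same for the moment, N m; "opening": opening from 0.0 (shut) to 1.0 (fully open); "finger_force": force on a finger pad.
Only numpy, scipy, OpenCV 4.12 (cv2) and the standard library are available. Lean on these libraries where they do the work, as an engineer would, in place of code of your own. Each camera call takes 0.05 s, during which the arm holds its last target. There are 200 camera calls.

## Task

I want to lock the strip tensioner with its arm fully wound. Take the square-tipped driver out of the wooden stand, seat it fully down in the square recess of the knob on top of the tensioner's pivot and let go of it, so that it stands there ready for me. Then take the upright roller at the end of the sprung arm with the fingers, swing the arm clockwise (seen from above) right up to its stop, and finish holding it there: do not let go. Leave everything else where it is.

Things in the scene. Friction and masses are not known exactly. Their poses are not given: they have to be found in the camera images.
- driver_grip (a point): Square-tipped driver, loose, 114 mm tall, about 90 g, standing upright in the stand at the start. This point is the centre of its flat black handle: 36 mm along its x, 16 mm thick along its y (grasp across y), 34 mm high; z points up, along the shank, away from the tip. The tip lies 97 mm below this point. The handle reaches from 17 mm below to 17 mm above this point; a 24 mm round collar is just below the handle.
- driver_tip (a point): End of the same driver's tip, on its centre line, axes as driver_grip. The shank is 14 mm square, its sides along x and y, stepped down to 12 and 10 mm in the last 6 mm. At the start the tip stands 25 mm deep in a loose 18 mm square hole of the stand (lift it at least 30 mm to clear).
- stand: Light wooden block, 70 mm along x, 160 mm along y, 40 mm high, fixed; origin under its centre. Two holes at y = -45 and +45 mm; the driver and the countersink stand in them, either way round, the driver's axes along the stand's.
- recess (a point): Centre of the mouth of the square recess in the top of the grey lobed knob (62 mm across), 94 mm above the table, on the vertical pivot axis of the arm. z up; the recess is 16 mm square, its sides along this point's x and y, 22 mm deep, with a 3 mm chamfer at the mouth; the driver fits at any of the four quarter turns. The knob is captive: it can only turn, stiffly (0.12 N m), and starts at any of various angles.
- roller: Upright black roller at the end of the sprung arm, 28 mm across, 56 mm high, origin at its centre, 92 mm above the table, 140 mm from the pivot axis; it spins freely on its vertical pin, so a grasp need not turn with the arm. The arm itself is flat, 52 to 64 mm above the table.
- tensioner: The tensioner's dark steel base plate, 160 mm along x, 170 mm along y, 12 mm thick, fixed to the table; origin on the pivot axis at table height. Seen from above, the arm at rest points 135 degrees anticlockwise from this x axis, at the stop 75 degrees. Two steel stop posts reach 68 mm above the table beside the arm, 62 mm from the pivot.
- tension_arm (a joint): Angle of the sprung arm: 0 at rest, grows clockwise seen from above, 1.05 rad at the stop. Its spring always pulls back to 0: at the roller it needs about 3.6 N at rest and 7.2 N at the stop.
- countersink: round-handled countersink (round 14 mm shank, wooden bulb handle 28 mm across, 106 mm tall) standing in the other hole of the stand; origin at its point, z up. Leave it.
- blade_box: small flat blade dispenser 30x67x15 mm lying on the table; origin under its centre. Leave it.
- masking_tape: roll of masking tape, 104 mm across, 24 mm high, lying flat; origin under its centre. Leave it.

How it is judged:
By the outcome, as a careful person would: the job done as asked, in the order asked, and still so for the second after the job is handed in, while the arm keeps its last pose, push and grip.
It also fails if it takes over 54 s, if anything falls off the work surface, if the arm or the gripper's body presses on something with over 40 N, if the wrist force passes 120 N, or if a joint passes its speed limit or range.

## Working session

There is one attempt and no reset: what is moved stays moved. The work goes in short steps, Python scripts to look and compute and a tool call to move; the robot and the scene stay as the last step left them, time stands still between calls to the robot, and variables do not carry over. Pictures are saved under pics/ and viewed, at most 10 in all, crops included, and the job is handed in when it is done.

Besides the shell and the picture viewer there is one more tool, called after ">>>" as name(argument=value, ...), one argument or row to a line, values as JSON. carry_out: Moves the arm, as the interface text tells. Its arguments: {"type":"object","properties":{"plan":{"type":"array"},"squeeze":{"type":"number"}},"required":["plan"]}

```bash
mkdir -p pics; ls; python3 - <<'E'
from plant import r
import cv2
for n in ("scene","top"):
    im=r.snapshot(n); cv2.imwrite(f"pics/{n}0.png",cv2.cvtColor(im,cv2.COLOR_RGB2BGR)); print(n,r.camera_params(n))
print(r.camera_params("wrist")); print(r.get_state())
E
```

```text
pics
scene {'fx': 489.4834114708749, 'fy': 489.4834114708749, 'cx': 261.8121627459991, 'cy': 195.546210476995, 'position': array([0.05633985, 0.64774512, 0.91988353]), 'attitude': array([-0.30950802,  0.87875173, -0.34047973,  0.12678225])}
top {'fx': 386.9769205508968, 'fy': 386.9769205508968, 'cx': 256.1766964625466, 'cy': 194.12799224057144, 'position': array([0.36852075, 0.10485383, 0.96065455]), 'attitude': array([-0.63817321,  0.76206053, -0.08421461,  0.07004721])}
{'fx': 297.3186396354542, 'fy': 297.3186396354542, 'cx': 251.5643880683578, 'cy': 191.43244238701075, 'hand_eye': array([[ 2.21163510e-04, -9.55870505e-01, -2.93788238e-01,
         7.63963900e-02],
       [ 9.99999975e-01,  2.14477721e-04,  5.49735303e-05,
        -5.64486997e-04],
       [ 1.04634557e-05, -2.93788243e-01,  9.55870529e-01,
        -1.45245748e-01],
       [ 0.00000000e+00,  0.00000000e+00,  0.00000000e+00,
         1.00000000e+00]])}
{'clock': 0.1, 'q': array([ 1.22780307,  0.68989931, -0.19454274,  1.56623379,  0.15730514,
        0.90253735, -0.21508459]), 'qd': array([-7.91461214e-05, -1.64173147e-03, -1.03470249e-03, -1.68376536e-03,
       -7.67955823e-04, -6.84722204e-04, -3.00539067e-05]), 'joint_torque': array([-2.89890522e-03, -5.28493631e+01, -1.27116110e+00, -1.53834325e+01,
       -5.25030855e-02,  2.06343684e-03,  6.20017590e-05]), 'tool_pos': array([ 0.22971741, -0.58063096,  0.23799299]), 'eef_rot': array([ 9.82294980e-01,  1.87338899e-01, -2.15285800e-04, -8.14302793e-04]), 'contact_force': array([ 0.03571181, -0.29874678,  0.26252129]), 'moment': array([0.0137473 , 0.05604425, 0.04761742]), 'finger_force': 0.0, 'opening': 0.9975420206462431}
```

View pics/scene0.png

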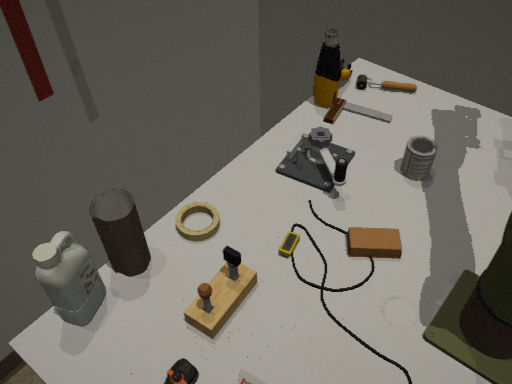

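View pics/top0.png

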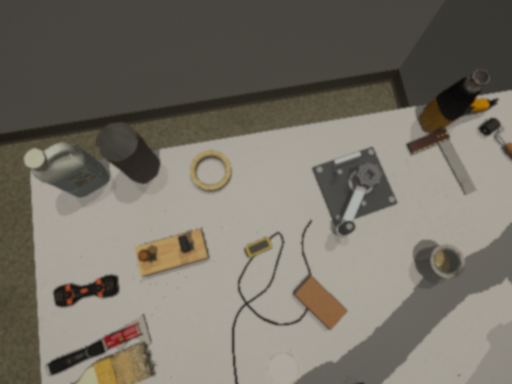

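The scene view shows the driver (black handle) at about (232,256), the countersink at (205,290), the knob at (320,135) and the roller at (341,172). The top view shows the driver at (186,243), the knob at (367,175) and the roller at (346,228). Next I'll measure enlarged crops.

```bash
cat > h.py <<'E'
import numpy as np, cv2
from scipy.spatial.transform import Rotation as R
from plant import r
def ray(n,u,v,st=None):
    c=r.camera_params(n)
    if n!="wrist":
        d=np.array([(u-c['cx'])/c['fx'],(v-c['cy'])/c['fy'],1]); return np.array(c['position']),R.from_quat(c['attitude']).apply(d)
    a=np.array([u-c['cx'],v-c['cy']]); rr=np.hypot(*a); th=rr/c['fx']
    d=np.array([*(a/max(rr,1e-9)*np.sin(th)),np.cos(th)]); H=c['hand_eye']; Q=R.from_quat(st['eef_rot'])
    return np.array(st['tool_pos'])+Q.apply(H[:3,3]),Q.apply(H[:3,:3]@d)
def at(n,u,v,z,st=None):
    o,d=ray(n,u,v,st); return o+d*(z-o[2])/d[2]
def proj(n,P,st=None):
    P=np.array(P,float); c=r.camera_params(n)
    if n!="wrist":
        p=R.from_quat(c['attitude']).inv().apply(P-c['position']); return np.array([c['cx']+c['fx']*p[0]/p[2],c['cy']+c['fy']*p[1]/p[2]])
    H=c['hand_eye']; p=R.from_quat(st['eef_rot']).inv().apply(P-st['tool_pos']); p=H[:3,:3].T@(p-H[:3,3])
    s=np.hypot(p[0],p[1]); th=np.arctan2(s,p[2]); return np.array([c['cx'],c['cy']])+c['fx']*th*p[:2]/s
E
python3 - <<'E'
from h import *
t=cv2.imread("pics/top0.png"); s=cv2.imread("pics/scene0.png")
def crop(im,u,v,w=100,h=75,k=4): return cv2.resize(im[v:v+h,u:u+w],None,fx=k,fy=k,interpolation=cv2.INTER_CUBIC)
m=np.vstack([np.hstack([crop(t,125,215),crop(t,308,150,100,75)]),np.hstack([crop(s,180,240,100,75),crop(s,270,120,100,75)])])
cv2.imwrite("pics/m1.png",m)
for n,u,v,z in [("top",186,243,.106),("scene",232,254,.106),("top",367,175,.094),("scene",320,131,.094),("top",345,227,.120),("scene",341,163,.120)]: print(n,u,v,at(n,u,v,z))
E
```

```text
top 186 243 [0.47475608 0.24213318 0.106     ]
scene 232 254 [0.48139532 0.23619079 0.106     ]
top 367 175 [ 0.55840352 -0.190917    0.094     ]
scene 320 131 [ 0.56810726 -0.20705294  0.094     ]
top 345 227 [ 0.44656235 -0.10681281  0.12      ]
scene 341 163 [ 0.44699642 -0.11436153  0.12      ]
```

View pics/m1.png

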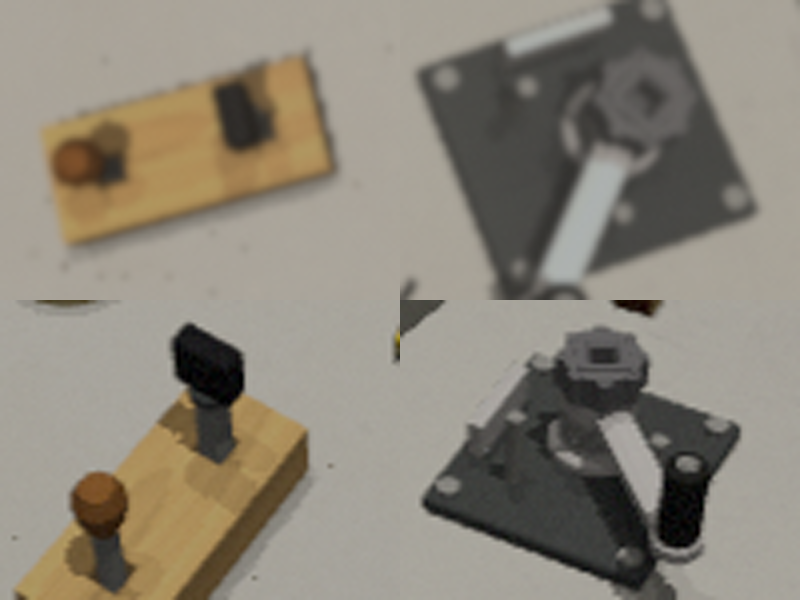

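In the crop, the driver handle is long across the stand's short side. The recess is at top (370.5,174) and scene (321,134), and the roller top is at scene (342.5,161). I'll fly over the tensioner on the way to the stand and look with the wrist camera.

>>> carry_out(
  plan=[
    {"rot": [0,0,0],"xyz": [0.035,-0.02,-0.01],"grip": 0},
    {"rot": [0,0,0],"xyz": [0.07,-0.043,-0.02],"grip": 0},
    {"rot": [0,0,0],"xyz": [0.105,-0.065,-0.03],"grip": 0},
    {"rot": [0,0,0],"xyz": [0.14,-0.087,-0.04],"grip": 0},
    {"rot": [0,0,0],"xyz": [0.175,-0.11,-0.05],"grip": 0},
    {"rot": [0,0,0],"xyz": [0.21,-0.131,-0.06],"grip": 0},
    {"rot": [0,0,0],"xyz": [0.245,-0.153,-0.07],"grip": 0},
    {"rot": [0,0,0],"xyz": [0.28,-0.175,-0.08],"grip": 0},
  ],
)

```text
clock: 0.77
tool_pos: [0.4227, -0.3187, 0.3174]
eef_rot: [0.982, 0.187, -0.0, -0.0]
contact_force: [-1.1, -0.8, 0.1]
opening: 1.004
finger_force: 0.0
```

>>> carry_out(
  plan=[
    {"rot": [0,0,0],"xyz": [0.03,-0.02,-0.01],"grip": 0},
    {"rot": [0,0,0],"xyz": [0.065,-0.04,-0.01],"grip": 0},
    {"rot": [0,0,0],"xyz": [0.1,-0.06,-0.01],"grip": 0},
    {"rot": [0,0,0],"xyz": [0.13,-0.08,-0.01],"grip": 0},
    {"rot": [0,0,0],"xyz": [0.15,-0.095,-0.01],"grip": 0},
    {"rot": [0,0,0],"xyz": [0.15,-0.095,-0.01],"grip": 0},
    {"rot": [0,0,0],"xyz": [0.15,-0.095,-0.01],"grip": 0},
  ],
)

```text
clock: 1.35
tool_pos: [0.527, -0.1753, 0.3267]
eef_rot: [0.982, 0.189, -0.0, -0.0]
contact_force: [0.3, -0.8, 0.6]
opening: 1.001
finger_force: 0.0
```

```bash
python3 - <<'E'
from h import *
import pickle
st=r.get_state(); im=cv2.cvtColor(r.snapshot("wrist"),cv2.COLOR_RGB2BGR); pickle.dump(st,open("st1.p","wb"))
cv2.imwrite("pics/w1.png",im); print(st['clock'],st['tool_pos'],st['eef_rot'],st['q'])
for P in [(0.565,-.2,.094),(.447,-.11,.12)]: print(proj("wrist",P,st))
# triangulate, angles
def tri(a,b):
    A=np.zeros((3,3));B=np.zeros(3)
    for n,u,v in (a,b):
        o,d=ray(n,u,v);d/=np.linalg.norm(d);M=np.eye(3)-np.outer(d,d);A+=M;B+=M@o
    return np.linalg.solve(A,B)
print(tri(("top",370.5,174.2),("scene",320.7,133.7)))
c=[at("top",125+u/4,215+v/4,.04) for u,v in [(42,125),(305,55),(333,170),(70,243)]]; c=np.array(c)
print(c.mean(0)); 
for i in range(4): e=c[(i+1)%4]-c[i]; print(np.linalg.norm(e),np.degrees(np.arctan2(e[1],e[0])))
cv2.imwrite("pics/w1b.png",cv2.resize(im,None,fx=1.5,fy=1.5,interpolation=cv2.INTER_CUBIC))
E
```

```text
1.35 [ 0.52702879 -0.1753463   0.3267108 ] [ 9.81946679e-01  1.89157214e-01 -3.77762309e-04 -3.53580717e-04] [ 0.37094032  0.49812791 -0.21408345  1.65657324  0.12040457  1.00079518
 -1.07326545]
[281.0437883  142.17756647]
[181.56892871 204.91366192]
[ 0.55931453 -0.19866439  0.09493485]
[0.46801565 0.28807039 0.04      ]
0.15977172417245272 -85.02237730776027
0.07039913911758848 -174.83303593830064
0.15758882683844921 95.33806918459706
0.07143109568898304 6.918029913009424
```

View pics/w1b.png

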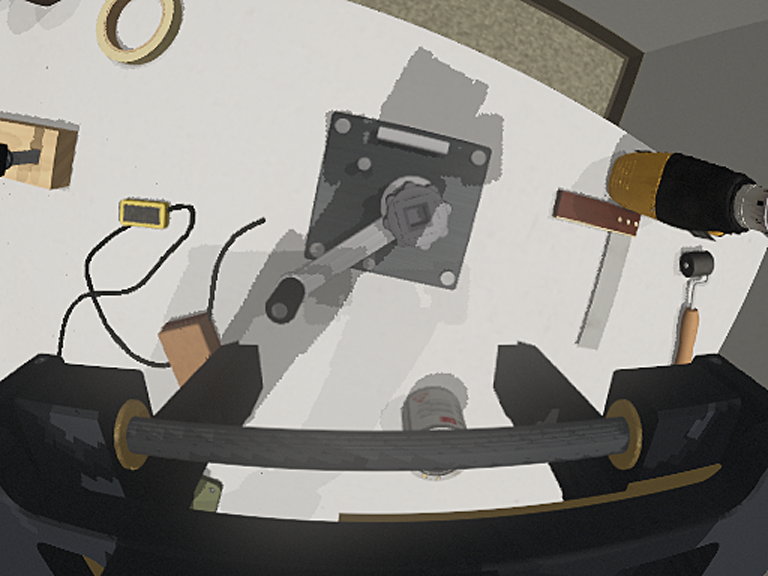

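The wrist view shows the recess at about (277,145) and the roller at about (187,207) in original pixels, both as expected. The driver is at about (0.473, 0.242), with the stand's x axis at about 5.5°. I'll move above it.

>>> carry_out(
  plan=[
    {"rot": [0,0,0.08],"xyz": [0.009,-0.035,0.005],"grip": 0},
    {"rot": [0,0,0.16],"xyz": [0.018,-0.071,0.01],"grip": 0},
    {"rot": [0,0,0.24],"xyz": [0.027,-0.107,0.015],"grip": 0},
    {"rot": [0,0,0.285],"xyz": [0.036,-0.143,0.02],"grip": 0},
    {"rot": [0,0,0.285],"xyz": [0.045,-0.178,0.025],"grip": 0},
    {"rot": [0,0,0.285],"xyz": [0.054,-0.214,0.03],"grip": 0},
    {"rot": [0,0,0.285],"xyz": [0.063,-0.25,0.035],"grip": 0},
    {"rot": [0,0,0.285],"xyz": [0.073,-0.286,0.04],"grip": 0},
  ],
)

```text
clock: 2.07
tool_pos: [0.4888, 0.1147, 0.287]
eef_rot: [0.999, 0.044, -0.0, 0.001]
contact_force: [0.8, 0.2, 0.6]
opening: 0.999
finger_force: 0.0
```

```bash
cat >> h.py <<'E'
def go(P,yaw=None):
    "tool-frame shift and turn about z to world P and yaw (deg) with the tool pointing down"
    st=r.get_state(); Q=R.from_quat(st['eef_rot']); x=Q.apply([1,0,0]); y0=np.degrees(np.arctan2(x[1],x[0])); yaw=y0 if yaw is None else yaw
    T=R.from_euler('z',yaw,degrees=True)*R.from_euler('x',180,degrees=True)
    print("t",st['clock'],"pos",st['tool_pos'].round(4),"yaw",y0.round(2),"shift",Q.inv().apply(np.array(P)-st['tool_pos']).round(4),"rot",(Q.inv()*T).as_rotvec().round(4),"F",st['contact_force'].round(1),"q",st['q'].round(2))
def ortho(im,n,cx,cy,z,st=None,half=.05,N=400):
    "top view of the plane z: world x up, y left"
    g=(np.arange(N)+.5)/N*2*half-half
    m=np.array([[proj(n,(cx-a,cy-b,z),st) for b in g] for a in g],np.float32)
    return cv2.remap(im,m,None,cv2.INTER_CUBIC)
E
python3 -c "
from h import *
go((.473,.242,.25),5.5)"
```

```text
t 2.0667 pos [0.4888 0.1147 0.287 ] yaw 5.02 shift [-0.0046 -0.1283  0.0368] rot [ 0.0016  0.0003 -0.0084] F [0.8 0.2 0.6] q [-0.22  0.46 -0.15  1.87  0.09  0.82 -1.91]
```

>>> carry_out(
  plan=[
    {"rot": [0,0,0],"xyz": [-0.001,-0.035,0.009],"grip": 0},
    {"rot": [0,0,0],"xyz": [-0.002,-0.07,0.018],"grip": 0},
    {"rot": [0,0,0],"xyz": [-0.004,-0.105,0.027],"grip": 0},
    {"rot": [0,0,-0.008],"xyz": [-0.005,-0.128,0.037],"grip": 0},
    {"rot": [0,0,-0.008],"xyz": [-0.005,-0.128,0.037],"grip": 0},
    {"rot": [0,0,-0.008],"xyz": [-0.005,-0.128,0.037],"grip": 0},
  ],
)

```text
clock: 2.57
tool_pos: [0.4725, 0.2419, 0.2495]
eef_rot: [0.999, 0.05, -0.001, 0.001]
contact_force: [0.7, -1.8, -0.6]
opening: 1.0
finger_force: 0.0
```

```bash
python3 - <<'E'
from h import *
import pickle
st=r.get_state(); im=cv2.cvtColor(r.snapshot("wrist"),cv2.COLOR_RGB2BGR); pickle.dump(st,open("st2.p","wb")); cv2.imwrite("pics/w2.png",im)
go((.473,.242,.25),5.5)
s1=pickle.load(open("st1.p","rb")); w1=cv2.imread("pics/w1.png")
m=np.hstack([ortho(w1,"wrist",.5593,-.1987,.094,s1,.04,400),ortho(im,"wrist",.472,.243,.129,st,.05,400)])
m2=np.hstack([ortho(w1,"wrist",.447,-.11,.12,s1,.05,200),ortho(w1,"wrist",.54,-.18,.012,s1,.125,200),ortho(im,"wrist",.468,.288,.04,st,.1,200),cv2.resize(im,(200,150)).__class__ and cv2.copyMakeBorder(cv2.resize(im,(200,150)),0,50,0,0,cv2.BORDER_CONSTANT)])
cv2.imwrite("pics/m2.png",np.vstack([m,m2]))
E
```

```text
t 2.6167 pos [0.4732 0.2404 0.2499] yaw 5.57 shift [-0.     -0.0016 -0.0001] rot [0.0021 0.0005 0.0012] F [ 0.5 -0.3  0.2] q [-0.47  0.55 -0.14  1.84  0.11  0.76 -2.14]Traceback (most recent call last):
  File "<stdin>", line 6, in <module>
  File "h.py", line 27, in ortho
    m=np.array([[proj(n,(cx-a,cy-b,z),st) for b in g] for a in g],np.float32)
                 ~~~~^^^^^^^^^^^^^^^^^^^^
  File "h.py", line 14, in proj
    P=np.array(P,float); c=r.camera_params(n)
                           ~~~~~~~~~~~~~~~^^^
ValueError: time passes only in moves, steps and waits
```

```bash
sed -i 's/r\.camera_params(n)/cp(n)/' h.py; sed -i 's/^from plant import r$/from plant import r\nfrom functools import lru_cache\n@lru_cache\ndef cp(n): return r.camera_params(n)/' h.py
python3 - <<'E'
from h import *
import pickle
st=pickle.load(open("st2.p","rb")); im=cv2.imread("pics/w2.png")
s1=pickle.load(open("st1.p","rb")); w1=cv2.imread("pics/w1.png")
m=np.hstack([ortho(w1,"wrist",.5593,-.1987,.094,s1,.04,400),ortho(im,"wrist",.472,.243,.129,st,.05,400)])
m2=np.hstack([ortho(w1,"wrist",.447,-.11,.12,s1,.05,200),ortho(w1,"wrist",.54,-.18,.012,s1,.125,200),ortho(im,"wrist",.468,.288,.04,st,.1,200),cv2.copyMakeBorder(cv2.resize(im,(200,150)),0,50,0,0,cv2.BORDER_CONSTANT)])
cv2.imwrite("pics/m2.png",np.vstack([m,m2]))
E
```

```text
(no output)
```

View pics/m2.png

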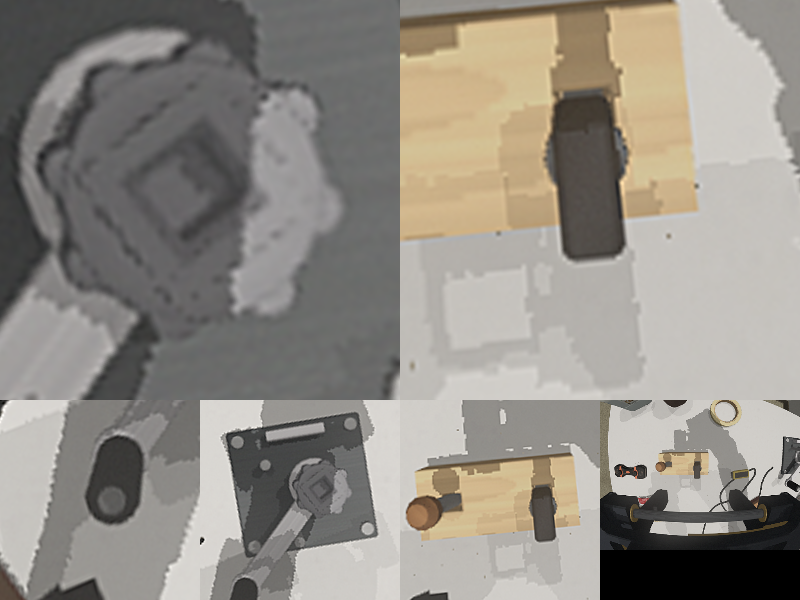

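The rectified tiles put the handle's top centre at about (0.474, 0.245), with yaw about 4–5°. The recess is near (0.562, -0.197), turned about 36° (mod 90). Now I'll grasp the driver.

>>> carry_out(
  plan=[
    {"rot": [0,0,0.01],"xyz": [0.001,-0.004,0.0],"grip": 0},
    {"rot": [0,0,0.01],"xyz": [0.001,-0.0045,0.035],"grip": 0},
    {"rot": [0,0,0.01],"xyz": [0.001,-0.0045,0.07],"grip": 0},
    {"rot": [0,0,0.01],"xyz": [0.001,-0.0045,0.1],"grip": 0},
    {"rot": [0,0,0.01],"xyz": [0.001,-0.0045,0.125],"grip": 0},
    {"rot": [0,0,0.01],"xyz": [0.001,-0.0045,0.15],"grip": 0},
    {"rot": [0,0,0.01],"xyz": [0.001,-0.0045,0.15],"grip": 0},
  ],
)

```text
clock: 3.2
tool_pos: [0.4719, 0.2441, 0.0968]
eef_rot: [0.999, 0.043, -0.003, 0.002]
contact_force: [0.3, 0.6, -0.2]
opening: 0.996
finger_force: 0.0
```

>>> carry_out(
  plan=[
    {"rot": [0,0,0],"xyz": [0,0,0],"grip": 255},
    {"rot": [0,0,0],"xyz": [0,0,0],"grip": 255},
    {"rot": [0,0,0],"xyz": [0,0,0],"grip": 255},
    {"rot": [0,0,0],"xyz": [0,0,0],"grip": 255},
    {"rot": [0,0,0],"xyz": [0,0,0],"grip": 255},
    {"rot": [0,0,0],"xyz": [0,0,0],"grip": 255},
    {"rot": [0,0,0],"xyz": [0,0,0],"grip": 255},
    {"rot": [0,0,0],"xyz": [0,0,0],"grip": 255},
  ],
  squeeze=40,
)

```text
clock: 3.87
tool_pos: [0.4732, 0.2474, 0.1004]
eef_rot: [0.999, 0.045, 0.0, -0.0]
contact_force: [-0.1, -0.2, 0.4]
opening: 0.42
finger_force: 0.0
```

>>> carry_out(
  plan=[
    {"rot": [0,0,0],"xyz": [0,0,0],"grip": 255},
    {"rot": [0,0,0],"xyz": [0,0,0],"grip": 255},
    {"rot": [0,0,0],"xyz": [0,0,0],"grip": 255},
    {"rot": [0,0,0],"xyz": [0,0,0],"grip": 255},
    {"rot": [0,0,0],"xyz": [0,0,0],"grip": 255},
    {"rot": [0,0,0],"xyz": [0,0,0],"grip": 255},
  ],
)

```text
clock: 4.37
tool_pos: [0.4731, 0.2473, 0.1001]
eef_rot: [0.999, 0.045, -0.0, 0.0]
contact_force: [0.6, -0.1, 0.6]
opening: 0.179
finger_force: 39.8
```

```bash
python3 -c "
from h import *
s=r.get_state();print(s['finger_force'],s['opening'])
go((.473,.245,.15),5)"
```

```text
39.767923565013916 0.17871131178248723
t 4.3667 pos [0.4731 0.2473 0.1001] yaw 5.15 shift [-0.0003  0.0023 -0.0499] rot [0.0001 0.0001 0.0026] F [ 0.6 -0.1  0.6] q [-0.51  0.79 -0.09  1.96  0.16  0.41 -2.21]
```

Gripped at 15.7 mm. Now I'll lift and carry it to a viewing pose near the knob, turned to about 36°.

>>> carry_out(
  plan=[
    {"rot": [0,0,0],"xyz": [0,0,-0.015],"grip": 255},
    {"rot": [0,0,0],"xyz": [0,0,-0.045],"grip": 255},
    {"rot": [0,0,0],"xyz": [0,0,-0.08],"grip": 255},
    {"rot": [0,0,0],"xyz": [0,0,-0.115],"grip": 255},
    {"rot": [0,0,0],"xyz": [0,0.01,-0.15],"grip": 255},
    {"rot": [0,0,-0.05],"xyz": [0,0.04,-0.17],"grip": 255},
    {"rot": [0,0,-0.13],"xyz": [0,0.075,-0.17],"grip": 255},
    {"rot": [0,0,-0.22],"xyz": [-0.001,0.11,-0.17],"grip": 255},
  ],
)

```text
clock: 5.03
tool_pos: [0.4828, 0.1373, 0.2717]
eef_rot: [0.988, 0.157, 0.002, -0.0]
contact_force: [0.7, -1.0, -2.2]
opening: 0.176
finger_force: 39.8
```

```bash
python3 -c "
from h import *
go((.513,-.232,.27),36)"
```

```text
t 5.0333 pos [0.4828 0.1373 0.2717] yaw 18.09 shift [-0.0859  0.3604  0.0015] rot [ 0.0009 -0.0037 -0.3127] F [ 0.7 -1.  -2.2] q [-0.22  0.49 -0.22  1.89  0.15  0.78 -1.78]
```

>>> carry_out(
  plan=[
    {"rot": [0,0,-0.08],"xyz": [-0.008,0.034,0],"grip": 255},
    {"rot": [0,0,-0.16],"xyz": [-0.016,0.068,0],"grip": 255},
    {"rot": [0,0,-0.24],"xyz": [-0.025,0.104,0],"grip": 255},
    {"rot": [0,0,-0.31],"xyz": [-0.033,0.14,0],"grip": 255},
    {"rot": [0,0,-0.31],"xyz": [-0.042,0.176,0],"grip": 255},
    {"rot": [0,0,-0.31],"xyz": [-0.051,0.213,0],"grip": 255},
    {"rot": [0,0,-0.31],"xyz": [-0.06,0.25,0],"grip": 255},
    {"rot": [0,0,-0.31],"xyz": [-0.068,0.286,0],"grip": 255},
  ],
)

```text
clock: 5.7
tool_pos: [0.5036, -0.1577, 0.27]
eef_rot: [0.952, 0.305, -0.0, -0.0]
contact_force: [0.4, 1.1, -1.4]
opening: 0.179
finger_force: 39.8
```

```bash
python3 -c "
from h import *
go((.513,-.232,.27),36)"
```

```text
t 5.7 pos [ 0.5036 -0.1577  0.27  ] yaw 35.48 shift [-0.0355  0.0659  0.    ] rot [-0.0003  0.0009 -0.0091] F [ 0.4  1.1 -1.4] q [ 0.42  0.53 -0.32  1.81  0.22  0.83 -0.96]
```

>>> carry_out(
  plan=[
    {"rot": [0,0,0],"xyz": [-0.015,0.025,0],"grip": 255},
    {"rot": [0,0,0],"xyz": [-0.03,0.05,0],"grip": 255},
    {"rot": [0,0,0],"xyz": [-0.03,0.055,0],"grip": 255},
    {"rot": [0,0,0],"xyz": [-0.03,0.055,0],"grip": 255},
    {"rot": [0,0,0],"xyz": [-0.03,0.055,0],"grip": 255},
  ],
)

```text
clock: 6.12
tool_pos: [0.5117, -0.2168, 0.2698]
eef_rot: [0.952, 0.305, -0.0, -0.001]
contact_force: [0.3, 0.6, -0.9]
opening: 0.177
finger_force: 39.8
```

```bash
python3 - <<'E'
from h import *
import pickle
st=r.get_state(); im=cv2.cvtColor(r.snapshot("wrist"),cv2.COLOR_RGB2BGR); pickle.dump(st,open("st3.p","wb")); cv2.imwrite("pics/w3.png",im)
sc=cv2.cvtColor(r.snapshot("scene"),cv2.COLOR_RGB2BGR); cv2.imwrite("pics/s3.png",sc)
go((.562,-.197,.27),36)
a=ortho(im,"wrist",.562,-.197,.094,st,.03,400)
tcp=st['tool_pos']; uv=proj("wrist",tcp+[0,0,-.085],st).astype(int); print(uv)
u,v=np.clip(uv-[50,60],0,[412,284]); b=cv2.resize(im[v:v+100,u:u+100],(400,400),interpolation=cv2.INTER_CUBIC); print(u,v)
cv2.imwrite("pics/m3.png",np.hstack([a,b]))
E
```

```text
t 6.2167 pos [ 0.512  -0.2156  0.2701] yaw 35.67 shift [0.0515 0.0141 0.0001] rot [-0.0012 -0.0004 -0.0057] F [ 0.4  0.4 -1.3] q [ 0.51  0.57 -0.32  1.73  0.22  0.88 -0.85]
[252 198]
202 138
```

View pics/m3.png

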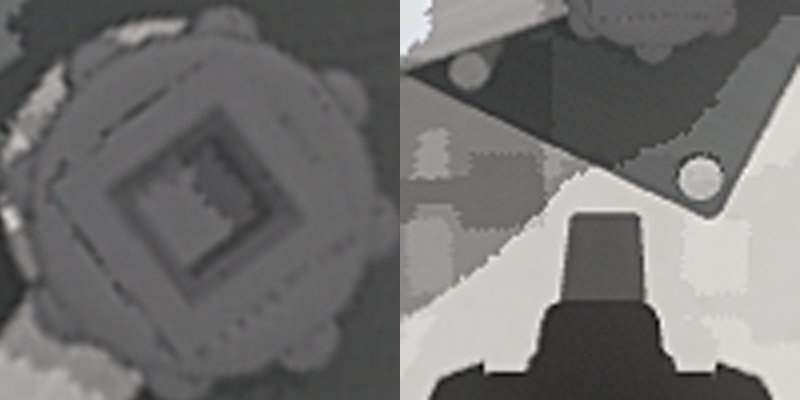

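The recess mouth is clear: centre about (0.5616, -0.1978), edges at about 37.4°. The driver tip's edge is at about pixel (253,191) in the wrist image. Next I'll compute the in-hand offset.

```bash
python3 - <<'E'
from h import *
import pickle
st=pickle.load(open("st3.p","rb")); Q=R.from_quat(st['eef_rot'])
for dx in (-.004,-.002,0,.002,.004):
    f=lambda x,y,z: proj("wrist",st['tool_pos']+Q.apply([dx+x,y,z]),st).round(1)
    print(dx,f(.005,0,.085),f(.007,-.007,.077),f(.007,.007,.077),"handle corners +x top",f(.018,.008,-.029),f(.018,.008,.005),"collar",f(.012,0,.005))
# view of edge rows at the tip column and the scene view
im=cv2.imread("pics/w3.png",0); print(im[185:245,253].tolist()); print(im[205,230:275].tolist())
sc=cv2.imread("pics/s3.png"); u,v=proj("scene",st['tool_pos']+[0,0,-.03]).astype(int); print(u,v)
cv2.imwrite("pics/m4.png",cv2.resize(sc[v-50:v+50,u-50:u+50],(600,600),interpolation=cv2.INTER_CUBIC))
t=st['tool_pos']
for z in (-.085,-.02,0): print(z,(proj("scene",t+[0,0,z])-[u-50,v-50])*6)
E
```

```text
-0.004 [252.1 197. ] [243.2 197.8] [261.  197.8] handle corners +x top [270.6 249.4] [267. 220.] collar [252.3 230. ]
-0.002 [252.1 194.7] [243.2 195.3] [261.  195.3] handle corners +x top [270.8 245.4] [267.  216.6] collar [252.3 226.7]
0 [252.1 192.3] [243.2 192.9] [261.1 192.9] handle corners +x top [270.9 241.4] [267.1 213.2] collar [252.3 223.4]
0.002 [252.1 190. ] [243.2 190.5] [261.1 190.5] handle corners +x top [271.  237.3] [267.2 209.7] collar [252.3 220. ]
0.004 [252.1 187.6] [243.1 188. ] [261.1 188. ] handle corners +x top [271.1 233.1] [267.2 206.3] collar [252.3 216.6]
[203, 201, 202, 202, 205, 214, 109, 79, 86, 85, 86, 88, 88, 85, 85, 86, 84, 87, 86, 84, 85, 88, 87, 88, 87, 88, 86, 89, 58, 53, 57, 54, 56, 57, 54, 57, 51, 56, 53, 53, 51, 55, 53, 52, 50, 54, 51, 51, 49, 50, 53, 49, 48, 49, 50, 48, 47, 48, 46, 44]
[201, 201, 202, 200, 201, 201, 201, 201, 202, 202, 203, 207, 187, 85, 81, 86, 86, 87, 86, 87, 87, 88, 87, 85, 86, 86, 87, 87, 86, 88, 88, 85, 75, 218, 207, 202, 203, 203, 202, 202, 202, 201, 200, 214, 212]
346 90
-0.085 [289.95711457 415.83523151]
-0.02 [308.71282329 280.78427763]
0 [314.80462622 236.92009699]
```

View pics/m4.png

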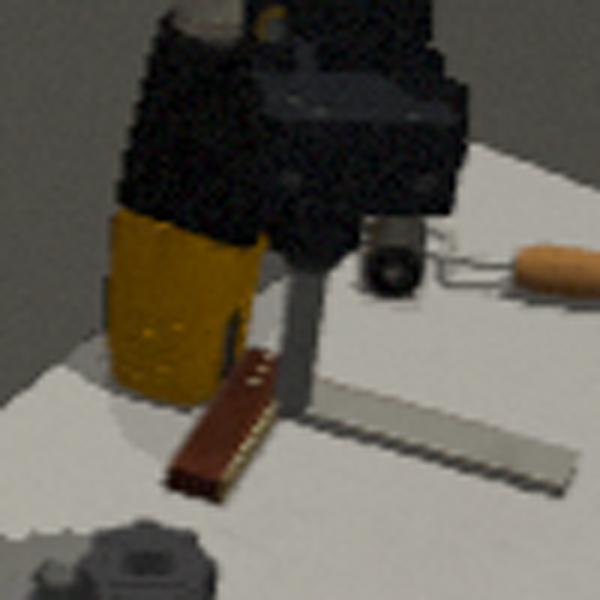

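The in-hand offset is small (tip about +1 mm along tool x) and the driver is upright, as the scene view agrees. I'll align above the recess.

```bash
python3 -c "
from h import *
go((.5608,-.1984,.205),37.4)"
```

```text
t 6.2167 pos [ 0.512  -0.2156  0.2701] yaw 35.67 shift [0.0497 0.0146 0.0651] rot [-0.0012 -0.0004 -0.0301] F [ 0.4  0.4 -1.3] q [ 0.51  0.57 -0.32  1.73  0.22  0.88 -0.85]
```

>>> carry_out(
  plan=[
    {"rot": [0,0,-0.03],"xyz": [0.025,0.007,0.0],"grip": 255},
    {"rot": [0,0,-0.03],"xyz": [0.05,0.0145,0.02],"grip": 255},
    {"rot": [0,0,-0.03],"xyz": [0.05,0.0145,0.045],"grip": 255},
    {"rot": [0,0,-0.03],"xyz": [0.05,0.0145,0.065],"grip": 255},
    {"rot": [0,0,-0.03],"xyz": [0.05,0.0145,0.065],"grip": 255},
    {"rot": [0,0,-0.03],"xyz": [0.05,0.0145,0.065],"grip": 255},
    {"rot": [0,0,-0.03],"xyz": [0.05,0.0145,0.065],"grip": 255},
  ],
)

```text
clock: 6.8
tool_pos: [0.5618, -0.1997, 0.2064]
eef_rot: [0.948, 0.32, 0.001, 0.0]
contact_force: [0.6, 1.1, -1.4]
opening: 0.176
finger_force: 39.8
```

```bash
python3 -c "
from h import *
go((.5608,-.1984,.157),37.4)"
```

```text
t 6.8 pos [ 0.5618 -0.1997  0.2064] yaw 37.29 shift [-0.     -0.0017  0.0494] rot [ 0.0012 -0.0012 -0.0019] F [ 0.6  1.1 -1.4] q [ 0.43  0.7  -0.3   1.69  0.27  0.79 -0.9 ]
```

>>> carry_out(
  plan=[
    {"rot": [0,0,0],"xyz": [0,-0.0015,0.01],"grip": 255},
    {"rot": [0,0,0],"xyz": [0,-0.0015,0.02],"grip": 255},
    {"rot": [0,0,0],"xyz": [0,-0.0015,0.024],"grip": 255},
    {"rot": [0,0,0],"xyz": [0,-0.0015,0.028],"grip": 255},
    {"rot": [0,0,0],"xyz": [0,-0.0015,0.032],"grip": 255},
    {"rot": [0,0,0],"xyz": [0,-0.0015,0.035],"grip": 255},
    {"rot": [0,0,0],"xyz": [0,-0.0015,0.035],"grip": 255},
  ],
)

```text
clock: 7.38
tool_pos: [0.5599, -0.1991, 0.1695]
eef_rot: [0.948, 0.319, -0.0, -0.0]
contact_force: [-0.1, 0.5, -1.0]
opening: 0.179
finger_force: 39.8
```

```bash
python3 -c "
from h import *
go((.5608,-.1984,.157),37.4)"
```

```text
t 7.3833 pos [ 0.5599 -0.1991  0.1695] yaw 37.24 shift [0.0012 0.     0.0125] rot [-0.0008  0.0006 -0.0029] F [-0.1  0.5 -1. ] q [ 0.42  0.74 -0.28  1.72  0.29  0.71 -0.93]
```

Inside by about 9 mm with no side force. I'll continue down.

>>> carry_out(
  plan=[
    {"rot": [0,0,0],"xyz": [0.0005,0,0.004],"grip": 255},
    {"rot": [0,0,0],"xyz": [0.0005,0,0.008],"grip": 255},
    {"rot": [0,0,0],"xyz": [0.0005,0,0.011],"grip": 255},
    {"rot": [0,0,0],"xyz": [0.0005,0,0.012],"grip": 255},
    {"rot": [0,0,0],"xyz": [0.0005,0,0.013],"grip": 255},
    {"rot": [0,0,0],"xyz": [0.0005,0,0.013],"grip": 255},
  ],
)

```text
clock: 7.88
tool_pos: [0.5605, -0.1988, 0.1571]
eef_rot: [0.948, 0.319, -0.0, -0.0]
contact_force: [0.4, 0.2, -1.5]
opening: 0.179
finger_force: 39.8
```

```bash
python3 -c "
from h import *
go((.5608,-.1984,.157),37.4)"
```

```text
t 7.8833 pos [ 0.5605 -0.1988  0.1571] yaw 37.23 shift [ 0.0005 -0.0002  0.0001] rot [-0.0002  0.0003 -0.0029] F [ 0.4  0.2 -1.5] q [ 0.42  0.76 -0.27  1.73  0.3   0.69 -0.93]
```

>>> carry_out(
  plan=[
    {"rot": [0,0,0],"xyz": [0,0,0.001],"grip": 255},
    {"rot": [0,0,0],"xyz": [0,0,0.002],"grip": 255},
    {"rot": [0,0,0],"xyz": [0,0,0.002],"grip": 255},
  ],
)

```text
clock: 8.13
tool_pos: [0.561, -0.199, 0.1569]
eef_rot: [0.948, 0.319, 0.0, 0.001]
contact_force: [-2.6, 1.0, 10.0]
opening: 0.178
finger_force: 39.8
```

>>> carry_out(
  plan=[
    {"rot": [0,0,0],"xyz": [0,0,0.001],"grip": 255},
    {"rot": [0,0,0],"xyz": [0,0,0.001],"grip": 255},
  ],
)

```text
clock: 8.3
tool_pos: [0.5614, -0.1991, 0.1567]
eef_rot: [0.948, 0.319, 0.001, 0.001]
contact_force: [-3.8, 2.5, 15.8]
opening: 0.179
finger_force: 40.0
```

It bottomed at TCP z 0.157, exactly the expected full depth. I'll ease off the push, release and look.

>>> carry_out(
  plan=[
    {"rot": [0,0,0],"xyz": [0,0,-0.002],"grip": 255},
    {"rot": [0,0,0],"xyz": [0,0,-0.002],"grip": 255},
    {"rot": [0,0,0],"xyz": [0,0,-0.002],"grip": 60},
    {"rot": [0,0,0],"xyz": [0,0,-0.002],"grip": 60},
    {"rot": [0,0,0],"xyz": [0,0,-0.002],"grip": 60},
    {"rot": [0,0,0],"xyz": [0,0,-0.002],"grip": 60},
    {"rot": [0,0,0],"xyz": [0,0,-0.002],"grip": 60},
    {"rot": [0,0,0],"xyz": [0,0,-0.002],"grip": 60},
  ],
)

```text
clock: 8.97
tool_pos: [0.5606, -0.1989, 0.156]
eef_rot: [0.948, 0.319, -0.0, -0.0]
contact_force: [-0.4, 0.0, -0.3]
opening: 0.609
finger_force: 0.0
```

>>> carry_out(
  plan=[
    {"rot": [0,0,0],"xyz": [0,0,-0.01],"grip": 60},
    {"rot": [0,0,0],"xyz": [0,0,-0.03],"grip": 60},
    {"rot": [0,0,0],"xyz": [0,0,-0.055],"grip": 60},
    {"rot": [0,0,0],"xyz": [0,0,-0.09],"grip": 60},
    {"rot": [0,0,0],"xyz": [0,0,-0.12],"grip": 60},
    {"rot": [0,0,0],"xyz": [0,0,-0.12],"grip": 60},
    {"rot": [0,0,0],"xyz": [0,0,-0.12],"grip": 60},
  ],
)

```text
clock: 9.55
tool_pos: [0.5618, -0.1991, 0.2787]
eef_rot: [0.948, 0.319, 0.002, 0.001]
contact_force: [-0.2, -0.0, -1.5]
opening: 0.762
finger_force: 0.0
```

```bash
python3 - <<'E'
from h import *
import pickle
st=r.get_state(); im=cv2.cvtColor(r.snapshot("wrist"),cv2.COLOR_RGB2BGR); pickle.dump(st,open("st5.p","wb")); cv2.imwrite("pics/w5.png",im)
sc=cv2.cvtColor(r.snapshot("scene"),cv2.COLOR_RGB2BGR)
go((.447,-.11,.2),113)
print(proj("wrist",(.447,-.11,.12),st),proj("wrist",(.5616,-.1978,.186),st))
b=cv2.resize(sc[80:200,270:390],(400,400),interpolation=cv2.INTER_CUBIC)
cv2.imwrite("pics/m5.png",np.vstack([np.hstack([ortho(im,"wrist",.447,-.11,.12,st,.03,400),b]),np.hstack([ortho(im,"wrist",.5616,-.1978,.186,st,.05,200),cv2.resize(im,(266,200)),np.zeros((200,334,3),np.uint8)])]))
E
```

```text
t 9.65 pos [ 0.5599 -0.1989  0.2758] yaw 37.23 shift [-0.0361 -0.139   0.076 ] rot [-1.2000e-03  3.0000e-04 -1.3224e+00] F [-0.  -0.2 -0.3] q [ 0.45  0.62 -0.32  1.61  0.23  0.95 -0.87]
[129.81290519 209.00320262] [250.23547844 194.84957571]
```

View pics/m5.png

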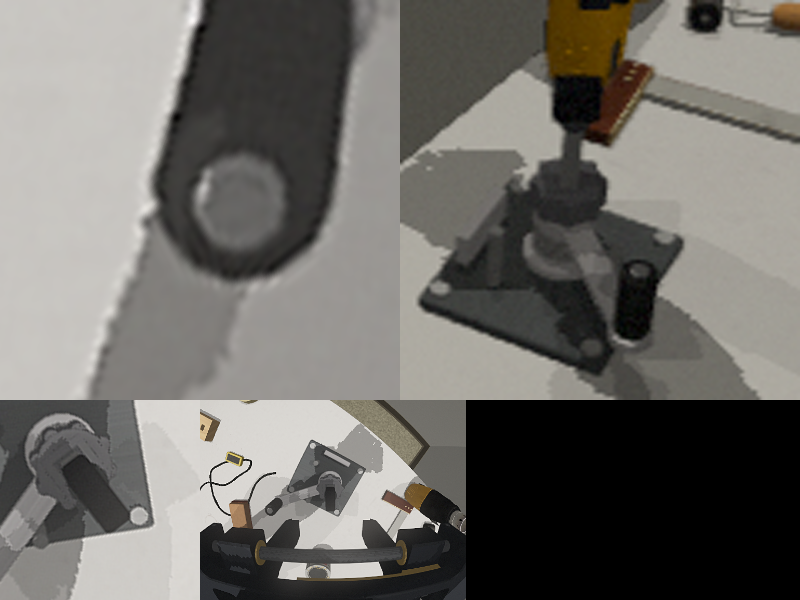

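The driver stands upright in the knob, and the orange shape behind it is only background. The roller pin is at (0.447, -0.116), 141 mm from the pivot, so the stop position should be near (0.575, -0.058). I'll move over the roller with yaw about 114.5°, which keeps the camera outward.

>>> carry_out(
  plan=[
    {"rot": [0,0,-0.12],"xyz": [-0.005,-0.018,0],"grip": 0},
    {"rot": [0,0,-0.24],"xyz": [-0.01,-0.034,0],"grip": 0},
    {"rot": [0,0,-0.36],"xyz": [-0.015,-0.05,0],"grip": 0},
    {"rot": [0,0,-0.48],"xyz": [-0.02,-0.066,0],"grip": 0},
    {"rot": [0,0,-0.6],"xyz": [-0.025,-0.082,0],"grip": 0},
    {"rot": [0,0,-0.72],"xyz": [-0.03,-0.1,0],"grip": 0},
    {"rot": [0,0,-0.84],"xyz": [-0.035,-0.117,0],"grip": 0},
    {"rot": [0,0,-0.96],"xyz": [-0.039,-0.134,0],"grip": 0},
  ],
)

```text
clock: 10.32
tool_pos: [0.4465, -0.1154, 0.2749]
eef_rot: [0.691, 0.723, -0.001, -0.001]
contact_force: [-0.2, 0.4, -0.4]
opening: 0.998
finger_force: 0.0
```

```bash
python3 -c "
from h import *
go((.447,-.116,.15),114.5)"
```

```text
t 10.3167 pos [ 0.4465 -0.1154  0.2749] yaw 92.58 shift [-0.0007  0.0009  0.1249] rot [-0.0031 -0.0013 -0.3825] F [-0.2  0.4 -0.4] q [ 0.57  0.48 -0.63  1.98  0.38  0.81 -0.23]
```

>>> carry_out(
  plan=[
    {"rot": [0,0,-0.12],"xyz": [-0.0005,0.001,0.02],"grip": 0},
    {"rot": [0,0,-0.24],"xyz": [-0.0005,0.001,0.045],"grip": 0},
    {"rot": [0,0,-0.36],"xyz": [-0.0005,0.001,0.07],"grip": 0},
    {"rot": [0,0,-0.38],"xyz": [-0.0005,0.001,0.1],"grip": 0},
    {"rot": [0,0,-0.38],"xyz": [-0.0005,0.001,0.125],"grip": 0},
    {"rot": [0,0,-0.38],"xyz": [-0.0005,0.001,0.125],"grip": 0},
    {"rot": [0,0,-0.38],"xyz": [-0.0005,0.001,0.125],"grip": 0},
  ],
)

```text
clock: 10.9
tool_pos: [0.448, -0.1159, 0.15]
eef_rot: [0.544, 0.839, -0.001, -0.002]
contact_force: [-0.6, -0.6, -0.1]
opening: 1.001
finger_force: 0.0
```

```bash
python3 - <<'E'
from h import *
import pickle
go((.447,-.116,.08),114.5)
st=r.get_state()
im=cv2.cvtColor(r.snapshot("wrist"),cv2.COLOR_RGB2BGR); print(proj("wrist",(.447,-.116,.12),st))
cv2.imwrite("pics/m6.png",np.hstack([cv2.resize(im,(533,400)),ortho(im,"wrist",.447,-.116,.12,st,.03,266)[:266].repeat(1,0) if 0 else cv2.copyMakeBorder(ortho(im,"wrist",.447,-.116,.12,st,.03,266),0,134,0,0,cv2.BORDER_CONSTANT)]))
E
```

```text
t 10.9 pos [ 0.448  -0.1159  0.15  ] yaw 114.05 shift [ 0.0002 -0.0007  0.07  ] rot [-0.0038 -0.0026 -0.0078] F [-0.6 -0.6 -0.1] q [ 0.49  0.69 -0.54  2.11  0.7   0.53 -0.16]
[249.46104753 224.80612319]
```

View pics/m6.png

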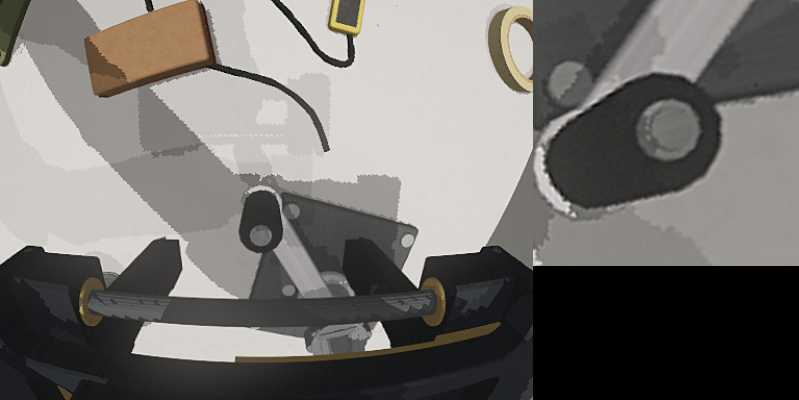

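The roller pin appears within about 1 mm of the predicted point, centred between the fingers. I'll descend and grip.

>>> carry_out(
  plan=[
    {"rot": [0,0,-0.008],"xyz": [0,0,0.025],"grip": 0},
    {"rot": [0,0,-0.008],"xyz": [0,0,0.05],"grip": 0},
    {"rot": [0,0,-0.008],"xyz": [0,0,0.07],"grip": 100},
    {"rot": [0,0,-0.008],"xyz": [0,0,0.07],"grip": 255},
    {"rot": [0,0,-0.008],"xyz": [0,0,0.07],"grip": 255},
    {"rot": [0,0,-0.008],"xyz": [0,0,0.07],"grip": 255},
    {"rot": [0,0,-0.008],"xyz": [0,0,0.07],"grip": 255},
    {"rot": [0,0,-0.008],"xyz": [0,0,0.07],"grip": 255},
  ],
  squeeze=35,
)

```text
clock: 11.62
tool_pos: [0.4503, -0.1165, 0.0825]
eef_rot: [0.541, 0.841, 0.001, 0.001]
contact_force: [0.3, -0.0, -0.2]
opening: 0.567
finger_force: 0.0
```

>>> carry_out(
  plan=[
    {"rot": [0,0,0],"xyz": [0,0,0],"grip": 255},
    {"rot": [0,0,0],"xyz": [0,0,0],"grip": 255},
    {"rot": [0,0,0],"xyz": [0,0,0],"grip": 255},
    {"rot": [0,0,0],"xyz": [0,0,0],"grip": 255},
    {"rot": [0,0,0],"xyz": [0,0,0],"grip": 255},
    {"rot": [0,0,0],"xyz": [0,0,0],"grip": 255},
    {"rot": [0,0,0],"xyz": [0,0,0],"grip": 255},
  ],
)

```text
clock: 12.2
tool_pos: [0.4481, -0.1174, 0.0813]
eef_rot: [0.542, 0.841, -0.002, -0.0]
contact_force: [-2.7, -2.0, 5.8]
opening: 0.307
finger_force: 35.0
```

```bash
python3 - <<'E'
from h import *
st=r.get_state(); Q=R.from_quat(st['eef_rot']); p=st['tool_pos']; c=np.array([.5616,-.1978])
v=p[:2]-c; print(st['finger_force'],st['opening'],"rad",np.hypot(*v),"ang",np.degrees(np.arctan2(v[1],v[0])))
go(p,114.5)
a0=np.arctan2(v[1],v[0]); rad=np.hypot(*v)
for k in range(4,69,4):
    a=a0-np.radians(k); P=np.array([*(c+rad*np.array([np.cos(a),np.sin(a)])),p[2]]); print(k,Q.inv().apply(P-p).round(4))
E
```

```text
35.00113620990305 0.3074963100538933 rad 0.1391133529409963 ang 144.7001296902099
t 12.2 pos [ 0.4481 -0.1174  0.0813] yaw 114.41 shift [0. 0. 0.] rot [-0.0032  0.001  -0.0015] F [-2.7 -2.   5.8] q [ 0.38  0.8  -0.36  2.16  0.88  0.34 -0.31]
4 [ 0.0046  0.0086 -0.    ]
8 [ 0.0086  0.0174 -0.0001]
12 [ 0.012   0.0265 -0.0001]
16 [ 0.0147  0.0358 -0.0001]
20 [ 0.0168  0.0453 -0.0002]
24 [ 0.0182  0.0549 -0.0002]
28 [ 0.0189  0.0646 -0.0002]
32 [ 0.0189  0.0743 -0.0003]
36 [ 0.0183  0.084  -0.0003]
40 [ 0.017   0.0936 -0.0003]
44 [ 0.015   0.1031 -0.0003]
48 [ 0.0124  0.1125 -0.0004]
52 [ 0.0091  0.1216 -0.0004]
56 [ 0.0052  0.1305 -0.0004]
60 [ 0.0007  0.1391 -0.0004]
64 [-0.0044  0.1474 -0.0005]
68 [-0.0101  0.1553 -0.0005]
```

Gripped at 27 mm with 35 N, 139 mm from the pivot. I'll swing along the arc.

>>> carry_out(
  plan=[
    {"rot": [0,0,0],"xyz": [0.0046,0.0086,-0.001],"grip": 255},
    {"rot": [0,0,0],"xyz": [0.0086,0.0174,-0.001],"grip": 255},
    {"rot": [0,0,0],"xyz": [0.012,0.0265,-0.001],"grip": 255},
    {"rot": [0,0,0],"xyz": [0.0147,0.0358,-0.001],"grip": 255},
    {"rot": [0,0,0],"xyz": [0.0168,0.0453,-0.001],"grip": 255},
    {"rot": [0,0,0],"xyz": [0.0182,0.0549,-0.001],"grip": 255},
    {"rot": [0,0,0],"xyz": [0.0189,0.0646,-0.001],"grip": 255},
    {"rot": [0,0,0],"xyz": [0.0189,0.0743,-0.001],"grip": 255},
  ],
)

```text
clock: 12.87
tool_pos: [0.508, -0.07, 0.0815]
eef_rot: [0.542, 0.841, -0.003, -0.001]
contact_force: [-2.6, -6.8, -2.8]
opening: 0.31
finger_force: 35.0
```

```bash
cat > arc.py <<'E'
from h import *
st=r.get_state(); Q=R.from_quat(st['eef_rot']); p=st['tool_pos']; c=np.array([.5616,-.1978])
v=p[:2]-c; a0=np.arctan2(v[1],v[0]); print(st['finger_force'],st['opening'],"rad",np.hypot(*v),"ang",np.degrees(a0)); go(p,114.5)
u=np.array([v[1],-v[0]])/np.hypot(*v); F=st['contact_force'][:2]; print("F tangential cw",F@u,"radial out",F@v/np.hypot(*v))
for ang in np.arange(112,78,-4):
    a=np.radians(ang); P=np.array([*(c+.1393*np.array([np.cos(a),np.sin(a)])),p[2]]); print(ang,Q.inv().apply(P-p).round(4))
E
python3 arc.py
```

```text
34.99947958611301 0.3103300568606865 rad 0.13858532427939066 ang 112.76294450815902
t 12.8667 pos [ 0.508  -0.07    0.0815] yaw 114.4 shift [0. 0. 0.] rot [-0.0055  0.0016 -0.0018] F [-2.6 -6.8 -2.8] q [ 0.31  0.84 -0.44  2.01  0.78  0.47 -0.3 ]
F tangential cw -5.014984810082528 radial out -5.274092851314387
112 [ 0.0006  0.0019 -0.    ]
108 [-0.0001  0.0116 -0.0001]
104 [-0.0015  0.0212 -0.0001]
100 [-0.0036  0.0307 -0.0002]
96 [-0.0063  0.04   -0.0002]
92 [-0.0097  0.0491 -0.0003]
88 [-0.0138  0.058  -0.0003]
84 [-0.0184  0.0665 -0.0003]
80 [-0.0236  0.0747 -0.0004]
```

>>> carry_out(
  plan=[
    {"rot": [0,0,0],"xyz": [0,0.0116,0],"grip": 255},
    {"rot": [0,0,0],"xyz": [-0.0015,0.0212,0],"grip": 255},
    {"rot": [0,0,0],"xyz": [-0.0036,0.0307,0],"grip": 255},
    {"rot": [0,0,0],"xyz": [-0.0063,0.04,0],"grip": 255},
    {"rot": [0,0,0],"xyz": [-0.0097,0.0491,0],"grip": 255},
    {"rot": [0,0,0],"xyz": [-0.0125,0.0555,0],"grip": 255},
    {"rot": [0,0,0],"xyz": [-0.0138,0.058,0],"grip": 255},
    {"rot": [0,0,0],"xyz": [-0.0138,0.058,0],"grip": 255},
  ],
)

```text
clock: 13.53
tool_pos: [0.5654, -0.0594, 0.0814]
eef_rot: [0.542, 0.84, -0.004, -0.001]
contact_force: [-7.2, -6.0, 2.4]
opening: 0.302
finger_force: 35.0
```

```bash
python3 arc.py
```

```text
35.000394494636566 0.3020334669805653 rad 0.13844000003780474 ang 88.43776068451795
t 13.5333 pos [ 0.5654 -0.0594  0.0814] yaw 114.37 shift [0. 0. 0.] rot [-0.0077  0.0016 -0.0023] F [-7.2 -6.   2.4] q [ 0.31  0.89 -0.5   1.84  0.72  0.61 -0.22]
F tangential cw -7.046618534638727 radial out -6.162998982314195
112 [ 0.0147 -0.0548  0.0004]
108 [ 0.0139 -0.0451  0.0003]
104 [ 0.0125 -0.0355  0.0003]
100 [ 0.0104 -0.026   0.0002]
96 [ 0.0077 -0.0166  0.0001]
92 [ 0.0043 -0.0075  0.0001]
88 [ 0.0003  0.0013 -0.    ]
84 [-0.0043  0.0099 -0.0001]
80 [-0.0095  0.0181 -0.0001]
```

>>> carry_out(
  plan=[
    {"rot": [0,0,0],"xyz": [-0.002,0.003,0],"grip": 255},
    {"rot": [0,0,0],"xyz": [-0.004,0.006,0],"grip": 255},
    {"rot": [0,0,0],"xyz": [-0.005,0.0085,0],"grip": 255},
    {"rot": [0,0,0],"xyz": [-0.006,0.0105,0],"grip": 255},
    {"rot": [0,0,0],"xyz": [-0.006,0.0105,0],"grip": 255},
    {"rot": [0,0,0],"xyz": [-0.006,0.0105,0],"grip": 255},
  ],
)

```text
clock: 14.03
tool_pos: [0.576, -0.0601, 0.0814]
eef_rot: [0.542, 0.841, -0.004, -0.002]
contact_force: [-9.7, -6.3, 3.3]
opening: 0.306
finger_force: 35.0
```

```bash
python3 arc.py | head -4
```

```text
35.00049547976232 0.3056129308426977 rad 0.13845551511577056 ang 84.01969442853564
t 14.0333 pos [ 0.576  -0.0601  0.0814] yaw 114.42 shift [0. 0. 0.] rot [-0.0094  0.0006 -0.0014] F [-9.7 -6.3  3.3] q [ 0.31  0.9  -0.51  1.81  0.71  0.64 -0.2 ]
F tangential cw -9.03689349712648 radial out -7.295368282109606
112 [ 0.0198 -0.0642  0.0006]
```

>>> carry_out(
  plan=[
    {"rot": [0,0,0],"xyz": [-0.0015,0.001,0],"grip": 255},
    {"rot": [0,0,0],"xyz": [-0.0025,0.0025,0],"grip": 255},
    {"rot": [0,0,0],"xyz": [-0.0025,0.0025,0],"grip": 255},
    {"rot": [0,0,0],"xyz": [-0.0025,0.0025,0],"grip": 255},
    {"rot": [0,0,0],"xyz": [-0.0025,0.0025,0],"grip": 255},
    {"rot": [0,0,0],"xyz": [-0.0025,0.0025,0],"grip": 255},
  ],
)

```text
clock: 14.53
tool_pos: [0.5763, -0.0602, 0.0812]
eef_rot: [0.541, 0.841, -0.005, -0.005]
contact_force: [-15.0, -3.8, 7.9]
opening: 0.303
finger_force: 35.0
```

```bash
python3 arc.py | head -4
```

```text
35.00100350151115 0.30252237844791563 rad 0.13842517272475652 ang 83.89151064734544
t 14.5333 pos [ 0.5763 -0.0602  0.0812] yaw 114.49 shift [0. 0. 0.] rot [-0.0141 -0.0022 -0.0001] F [-15.   -3.8   7.9] q [ 0.31  0.9  -0.51  1.8   0.7   0.65 -0.2 ]
F tangential cw -14.526380954713407 radial out -5.3549311143106415
112 [ 0.02   -0.0644  0.001 ]
```

The position is stuck at about 83.9° (60.8° of swing) while the push rose from 9 to 14.5 N, so the arm is on its stop. One last look before handing in.

```bash
python3 - <<'E'
from h import *
sc=cv2.cvtColor(r.snapshot("scene"),cv2.COLOR_RGB2BGR); tp=cv2.cvtColor(r.snapshot("top"),cv2.COLOR_RGB2BGR)
cv2.imwrite("pics/m7.png",np.hstack([cv2.resize(sc[60:220,250:410],(400,400),interpolation=cv2.INTER_CUBIC),cv2.resize(tp,(400,300))[:,:].__getitem__(slice(None)) if 0 else cv2.copyMakeBorder(cv2.resize(tp,(400,300)),0,100,0,0,cv2.BORDER_CONSTANT)]))
E
```

```text
(no output)
```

View pics/m7.png

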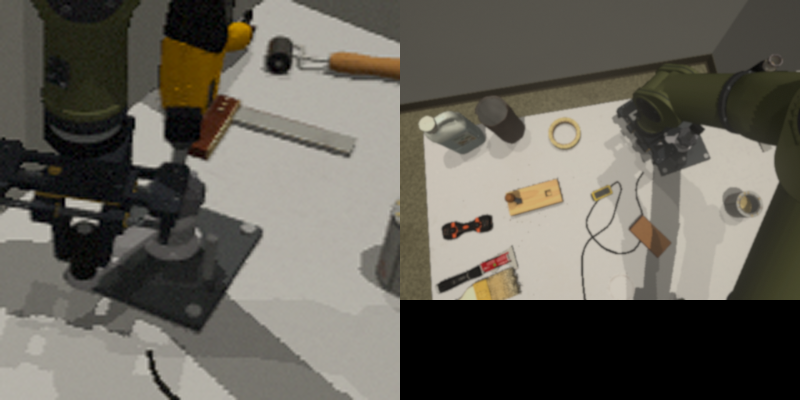

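The driver still stands in the knob at about (185,140). The gripper holds the roller at the stop, and the other things are undisturbed.

```bash
python3 -c "
from plant import r
print(r.finish_job())"
```

```text
the job is handed in; nothing more can be done
None
```

The driver stands fully seated in the knob and released, and the arm is wound clockwise to its stop with the gripper still holding the roller; I handed the job in at about 15 s.

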